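# Pop the sample hatch of the bench reader

## Task

Open the sample port of the low white reader on the bench. With the fingertips, slide the petri dish that lies on the hatch sideways, without lifting it, until it is completely off the hatch and lies flat on the reader's empty deck; then give the ring mark near the front of the hatch one gentle press and let go, so that the hatch pops up, and watch for two seconds that it stays open. Grasp and lift nothing, do not push the hatch back once it has popped, and leave the other things where they stand.

Things in the scene. Friction and masses are not known exactly. Their poses are not given: they have to be found in the camera images.
- reader: Low white bench instrument, 110 (x) x 200 (y) x 75 mm high, fixed; origin at the centre of its underside, z up. Front (-x) has a dark display and three keys. Hatch at its -y end: x -38 to +38, y -18 to -88 mm, top z = 76 mm. Walls right of and behind the hatch are 75 mm high, the front wall before it 68 mm. The rest of the top, y -16 to +92 mm, is the flat deck.
- hatch (a joint): Hatch angle: 0 shut and latched, 1.15 fully open, negative pressed in (stop at -0.125). Push-push latch: press the mark 4 to 7 mm down, 5 to 6 best (5 to 8 N, beyond -0.06) and let go; a spring swings the front edge up, fully open in about 1 s, following a finger that leaves slowly. Cannot be lifted while latched. Pushed shut and in again, it latches again.
- hatch_mark (a point): Dark ring mark (20 mm across) on top of the hatch, the place to press: on its middle line, 58 mm before the hinge, 20 mm behind the front edge; at reader (-18, -53, 76) mm when shut. Moves with the hatch. The dish covers it at first.
- hatch_hinge (a point): Middle of the hinge line at the back edge of the hatch, at reader (+40, -53, 72) mm; the hinge runs along the reader's y. The hatch is a plain grey plate 76 x 70 x 6 mm, its top 1 mm above the deck when shut.
- deck (a point): Centre of the empty deck's surface, at reader (0, +37, 75) mm; axes as the reader's. The deck is 110 mm deep in x and ends at reader y = +92 mm with a lip 6 mm high. The dish may lie anywhere on it that is clear of the hatch.
- dish: Round closed petri dish, 62 mm across, 16 mm high, about 22 g, loose; it starts lying flat on the hatch, 10 mm or less off the hatch's centre. Origin at the centre of its underside, z up. Off the hatch means its centre at reader y above about +14 mm; touching the lip it is at about +61 mm.
- bottle: Capped clear glass reagent bottle, 56 mm across, 106 mm high, loose, standing on the bench to the left of the reader; origin at the centre of its underside. To be left alone.
- beaker: Small empty glass beaker, 50 mm across, 68 mm high, loose, farther left on the bench; origin at the centre of its underside. To be left alone.
- timer: Small flat bench timer, 58 x 66 x 18 mm, loose, lying on the bench, the farthest left; origin at the centre of its underside. To be left alone.
Not all that is in view belongs to the job. Leave any black or blue look-alike of the dish alone.

How it is judged:
By the outcome, as a careful person would: the job done as asked, in the order asked, and still so for the second after the job is handed in, with the robot touching nothing.
It also fails if it takes over 42 s, if anything falls off the work surface, if the arm or the gripper's body presses on something with over 40 N, if the wrist force passes 120 N, or if a joint passes its speed limit or range.

## Robot

A 6-joint arm with a two-finger parallel gripper is mounted at the origin on a cart in front of the work surface, level with it; the furniture and walls round the work are solid. World frame = base frame: x ahead of the robot, y to its left, z up, the work surface at z = 0. Lengths are in mm, angles in rad, forces in N, time in s.
With the tool pointing down it reaches from about 275 to 825 mm from the base axis. Payload 5.2 kg.
Tool frame: the origin (TCP) lies at the very end of the fingers, on their centre line; the grasp point (between the pads) lies 19 mm behind it; z points along the fingers, y is the direction in which the jaws open and shut (so a half turn about z gives the same grasp; the last joint's range is limited). The gripper opens to 93 mm and grips with 3 to 60 N. Pads are 15 mm wide; open, the fingers measure 128 mm over their backs; the gripper's body (75 mm by 188 mm) begins 65 mm behind the grasp point.
Start: joints at [1.114, 0.259, 1.535, -0, 1.348, -0.203], TCP at [138.074, 532.391, 218.653] pointing down, gripper open.
Joint ranges: [-3.14, 3.14], [-0.91, 2.08], [0.19, 2.58], [-1.22, 4.36], [0.22, 2.71], [-3.12, 3.12]. Speed limits (rad/s): [2.57, 2.57, 3.14, 3.14, 3.14, 3.14].

## Interface

Orientations are given as [roll, pitch, yaw] about the fixed x, y, z axes, in that order (R = Rz(yaw) Ry(pitch) Rx(roll)).
In Python, from bench import robot gives the robot as it stands. The module is installed in compiled form; this text tells all that it offers. Calls block until the motion is done:
- robot.move_ptp(position, orientation): joint-space move of the TCP to a pose.
- robot.move_linear(position, ori=None, speed=150, f_stop=None): straight line of the TCP; ori=None keeps the orientation; speed is the mean speed in mm/s. With f_stop (N) it stops when the force on the tool has changed by that much, and returns True; else False.
- robot.move_j(angles): joint-space move.
- robot.move_gripper(opening): opening from 0.0 (shut) to 1.0 (fully open); the grip force is fixed at half the most; returns when the fingers have stopped.
- robot.sleep(seconds).
- robot.inverse_kinematics(position, orientation): joint angles nearest the present ones, or None.
- robot.get_image(name): name is "side" or "top"; returns a dict with "img" (384x512x3 uint8, blue, green, red), "fovy" (degrees; the focal length in pixels is half the picture's height over the tangent of half this angle, whatever the lens; pixels are square), "cx", "cy" (the principal point, pixels), "k1" (the pictures are not rectified: a ray, as slopes to the right and down, at radius r is drawn at 1 + k1 r^2 times it, then the intrinsics apply), "eye" and "orientation" of the camera in the world. Camera axes: x right, y down, z forward; pixel columns grow to the right and rows downward; lengths in mm; the calibration is good to about 2 mm. A picture is of the moment at which its call begins. There is no depth.
A pose or a line that the arm cannot do raises robot.MotionError and nothing moves.
- robot.hand_in(): hands the job in, once; it reports no verdict.
Readings, each from a call of its own:
- robot.current_t(): time.
- robot.current_qpos(): joint angles.
- robot.current_joint_vel(): joint speeds.
- robot.current_joint_efforts(): joint torques, N m.
- robot.current_tcp_pos(): TCP position.
- robot.current_eef_rot(): TCP orientation.
- robot.current_contact_force(): force on the tool from outside, world axes, zero at the start.
- robot.current_ft_torque(): the same for the moment, N m.
- robot.current_gripper_width(): opening from 0.0 (shut) to 1.0 (fully open).
Only numpy, scipy, OpenCV 4.12 (cv2) and the standard library are available. Lean on these libraries where they do the work, as an engineer would, in place of code of your own. Each camera call takes 0.05 s, during which the arm holds its last target.

## Working session

There is one attempt and no reset: what is moved stays moved. The work goes in short steps, each a Python script; the robot and the scene stay as the last script left them, time stands still between calls to the robot, and variables do not carry over. Pictures are saved under pics/ and viewed, and the job is handed in when it is done.

```bash
mkdir -p pics; cat > h.py <<'E'
import numpy as np, cv2
from bench import robot
def cam(n):
    d=robot.get_image(n); return d
def info(d): return {k:v for k,v in d.items() if k!='img'}
E
python3 - <<'E'
from h import *
for n in ("side","top"):
    d=cam(n); cv2.imwrite(f"pics/{n}0.png",d["img"]); print(n,info(d))
print(robot.current_t(),robot.current_tcp_pos(),robot.current_eef_rot())
E
```

```text
side {'fovy': 43.04151147703463, 'cx': 258.8433536685385, 'cy': 193.64460083780781, 'k1': 0.04253460529404446, 'eye': array([  447.09687313, -1583.36307391,   583.90740024]), 'orientation': array([-1.93555274,  0.01903914, -0.06649268])}
top {'fovy': 46.30437510358753, 'cx': 255.051737444807, 'cy': 192.79936198792382, 'k1': -0.02928055072990567, 'eye': array([ 401.73343416, -258.72824724, 1343.53373733]), 'orientation': array([-3.03455886, -0.01051   , -1.56801873])}
0.1 [137.84702251 531.93815943 217.91224722] [-3.13998337e+00 -3.17949641e-04  2.88781823e+00]
```

View pics/side0.png

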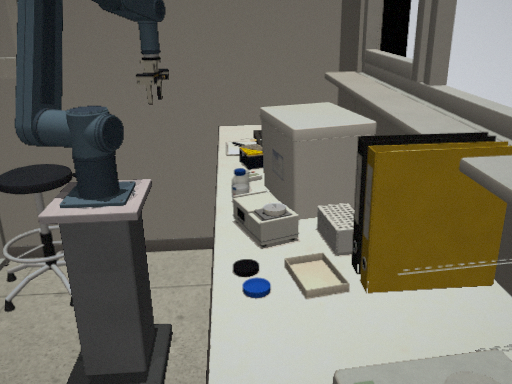

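View pics/top0.png

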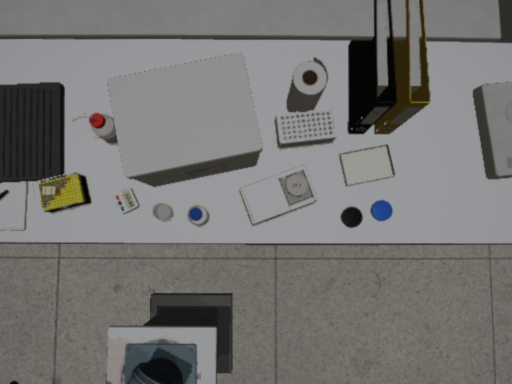

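```bash
python3 - <<'E'
import cv2
t=cv2.imread("pics/top0.png"); s=cv2.imread("pics/side0.png")
cv2.imwrite("pics/tc.png",cv2.resize(t[150:240,225:345],None,fx=6,fy=6,interpolation=cv2.INTER_CUBIC))
cv2.imwrite("pics/sc.png",cv2.resize(s[160:260,220:340],None,fx=6,fy=6,interpolation=cv2.INTER_CUBIC))
E
```

```text
(no output)
```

View pics/tc.png

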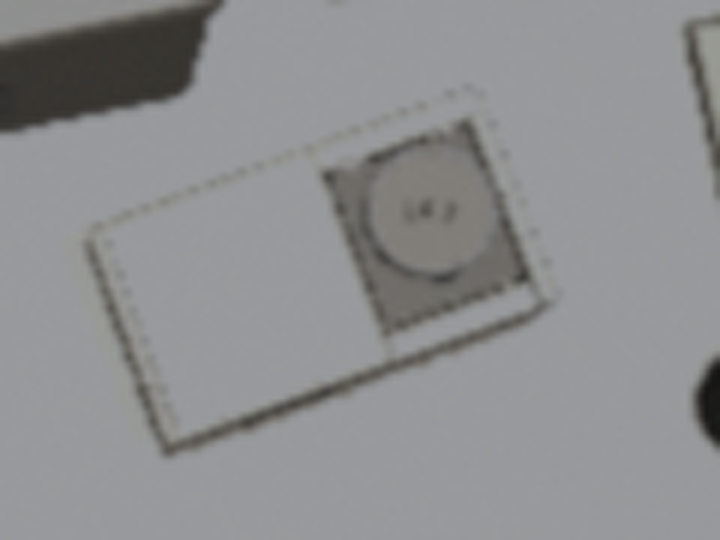

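View pics/sc.png

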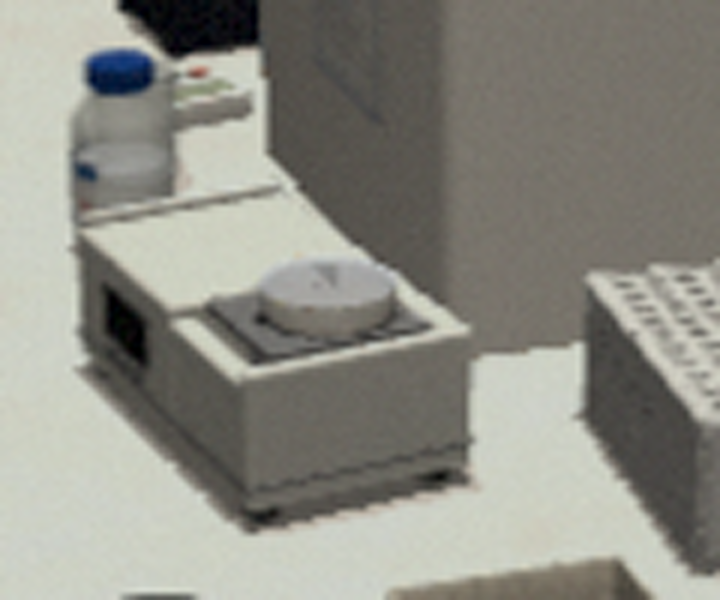

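```bash
cat >> h.py <<'E'
from scipy.spatial.transform import Rotation as Rn
def ray(d,px):
    f=192/np.tan(np.radians(d["fovy"])/2)
    K=np.array([[f,0,d["cx"]],[0,f,d["cy"]],[0,0,1.]])
    p=cv2.undistortPoints(np.array(px,float).reshape(-1,1,2),K,np.array([d["k1"],0,0,0,0.])).reshape(-1,2)
    R=Rn.from_euler("xyz",d["orientation"]).as_matrix()
    return np.array(d["eye"]),np.c_[p,np.ones(len(p))]@R.T
def onz(d,px,z):
    e,r=ray(d,px); return e+r*((z-e[2])/r[:,2])[:,None]
def tri(d1,p1,d2,p2):
    e1,r1=ray(d1,p1);e2,r2=ray(d2,p2);o=[]
    for a,b in zip(r1,r2):
        s=np.linalg.lstsq(np.c_[a,-b],e2-e1,rcond=None)[0]
        q1=e1+a*s[0];q2=e2+b*s[1];o.append(np.r_[(q1+q2)/2,np.linalg.norm(q1-q2)])
    return np.array(o)
E
python3 - <<'E'
from h import *
np.set_printoptions(precision=1,suppress=True)
t=cam("top"); s=cam("side")
T=lambda l:(np.array(l,float)+.5)/6-.5+[225,150]
S=lambda l:(np.array(l,float)+.5)/6-.5+[220,160]
hc=onz(t,T([[325,172],[468,122],[528,277],[388,328]]),76); print("hatch",hc,hc.mean(0))
for a,b in((0,1),(1,2),(2,3),(3,0)): print(np.linalg.norm(hc[a]-hc[b]))
dk=onz(t,T([[88,234],[167,452],[548,303],[478,88]]),[75]); print("reader top",dk,dk.mean(0))
for a,b in((0,1),(1,2),(2,3),(3,0)): print(np.linalg.norm(dk[a]-dk[b]))
g=cv2.cvtColor(t["img"],cv2.COLOR_BGR2GRAY)[165:212,270:325]
print("dish", onz(t,T([[432,205]]),92))
# side: front-right top corner z68-75, back right corner z75; deck front-left lip
print("side corners z75", onz(s,S([[470,330],[245,380],[80,228],[172,318]]),75))
print("dish side", onz(s,S([[328,283]]),92))
# automatic hatch mask
m=((g<140)).astype(np.uint8)
hsv=cv2.cvtColor(t["img"],cv2.COLOR_BGR2HSV)
print(g[20,:], g[:,20])
E
```

```text
hatch [[ 580.  -339.1   76. ]
 [ 604.3 -407.4   76. ]
 [ 530.2 -435.2   76. ]
 [ 505.7 -368.7   76. ]] [ 555.  -387.6   76. ]
72.4920662528983
79.18845866323993
70.89839896840363
79.92254246680538
reader top [[ 550.  -226.7   75. ]
 [ 446.9 -264.5   75. ]
 [ 517.9 -444.7   75. ]
 [ 620.9 -412.5   75. ]] [ 533.9 -337.1   75. ]
109.72255406208924
193.7147395555295
107.9298899587956
198.83595343014292
dish [[ 562.3 -388.3   92. ]]
side corners z75 [[ 617.7 -418.2   75. ]
 [ 516.2 -460.4   75. ]
 [ 449.7 -275.7   75. ]
 [ 488.6 -390.4   75. ]]
dish side [[ 557.4 -398.7   92. ]]
[154 153 153 153 153 153 153 153 153 151 132  95  92 108 103  89 101 124
 126 126 127 125 111 107 111  90  91 116 122 107 102 121 125 127 126 125
 125 121 102 115 148 152 151 153 153 153 153 153 153 153 152 153 153 153
 153] [154 153 153 151 146 150 153 153 149 108  83 105 119 123 126 126 126 127
 126 126 127 126 126 126 126 127 127 116  93  88 102 108 109 109 108 109
 109 109 103 104 120 141 143 140 136  98  94]
```

```bash
cat >> h.py <<'E'
YAW=0.355; O=np.array([536.,-337.8])
def W(x,y,z):
    c,s=np.cos(YAW),np.sin(YAW); return [O[0]+c*x-s*y,O[1]+s*x+c*y,z]
def Rd(p):
    c,s=np.cos(YAW),np.sin(YAW); d=np.array(p[:2])-O; return np.array([c*d[0]+s*d[1],-s*d[0]+c*d[1]])
E
python3 - <<'E'
from h import *
np.set_printoptions(precision=1,suppress=True)
t=cam("top"); s=cam("side")
v=cv2.resize(s["img"][90:220,250:390],None,fx=5,fy=5,interpolation=cv2.INTER_CUBIC); cv2.imwrite("pics/box.png",v)
print(onz(t,[[260,148],[128,176]],250),onz(t,[[260,148],[128,176]],350))
print("dish reader",Rd([562.3,-388.3]))
for n,p,y in(("a",W(6,-102,130),YAW+np.pi/2),("a2",W(6,-102,130),YAW-np.pi/2),("b",W(6,3,81),YAW-np.pi/2),("press",W(-18,-53,76),YAW),("press2",W(-18,-53,76),YAW-np.pi)):
    print(n,robot.inverse_kinematics(p,[np.pi,0,y]))
print(robot.current_t())
E
```

```text
[[ 630.9 -281.8  250. ]
 [ 559.6   42.5  250. ]] [[ 610.  -279.7  350. ]
 [ 545.1   15.   350. ]]
dish reader [  7.1 -56.5]
a [-0.8  0.6  1.2  0.   1.3 -1.2]
a2 [-0.8  0.6  1.2 -0.   1.3  2. ]
b [-0.7  0.5  1.5 -0.   1.1  2.1]
press [-0.8  0.6  1.4 -0.   1.2  0.4]
press2 [-0.8  0.6  1.4  0.   1.2 -2.7]
0.3
```

View pics/box.png

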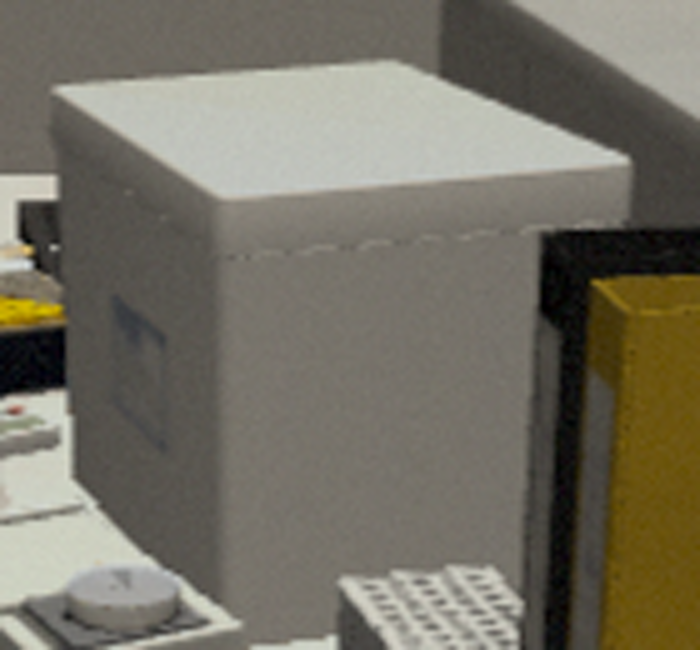

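```bash
python3 - <<'E'
from h import *
np.set_printoptions(precision=1,suppress=True)
t=cam("top"); s=cam("side")
print("box corner",tri(t,[[260,148]],s,[[294,129]]))
o=[np.pi,0,YAW+np.pi/2]
q0=robot.current_qpos()
qa=np.array(robot.inverse_kinematics([92,358,260],robot.current_eef_rot()))
qt=np.array(robot.inverse_kinematics(W(7,-110,150),o))
qb=qa.copy(); qb[0]=qt[0]; qb[5]=qt[5]
print(qa,qb,qt)
robot.move_j(qa); robot.move_gripper(0.35); robot.move_j(qb); robot.move_j(qt)
print(robot.current_t(),robot.current_tcp_pos(),robot.current_gripper_width())
for n in ("side","top"): cv2.imwrite(f"pics/{n}1.png",cam(n)["img"])
t=cv2.imread("pics/top1.png"); s=cv2.imread("pics/side1.png")
cv2.imwrite("pics/c1.png",np.vstack([cv2.resize(t[130:240,215:345],None,fx=4,fy=3,interpolation=2)[:300],cv2.resize(s[120:260,210:340],None,fx=4,fy=4,interpolation=2)[:,:520]])[:600] if 0 else np.hstack([cv2.resize(a,(400,400),interpolation=2) for a in(t[130:240,225:335],s[150:260,220:330])]))
E
```

```text
box corner [[ 625.4 -281.3  271.4    2. ]]
[ 1.  -0.1  1.8 -0.   1.4 -0.3] [-0.8 -0.1  1.8 -0.   1.4 -1.2] [-0.8  0.6  1.1  0.   1.4 -1.2]
5.7583 [ 580.9 -438.1  151.2] 0.3506305905166727
```

View pics/c1.png

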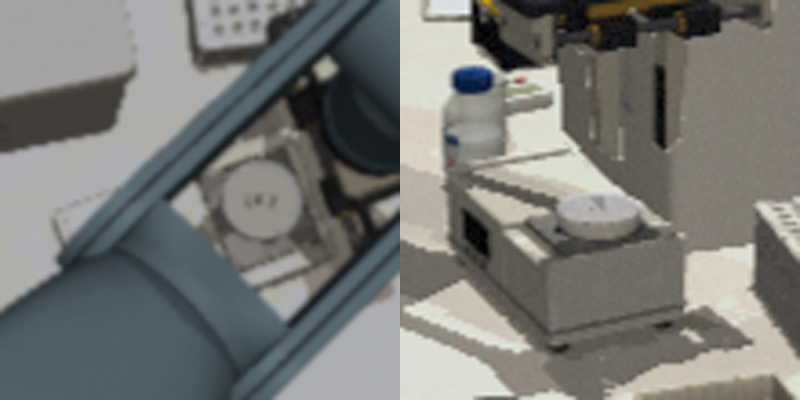

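```bash
python3 - <<'E'
from h import *
np.set_printoptions(precision=1,suppress=True)
print(robot.move_linear(W(7,-110,81),speed=100,f_stop=6))
print(robot.current_tcp_pos())
print(robot.move_linear(W(7,-84,81),speed=50,f_stop=6), robot.current_contact_force())
print(robot.move_linear(W(-12,-5,81),speed=40,f_stop=8), robot.current_tcp_pos(),robot.current_contact_force())
print(robot.current_t(),Rd(robot.current_tcp_pos()))
for n in ("side","top"): cv2.imwrite(f"pics/{n}2.png",cam(n)["img"])
t=cv2.imread("pics/top2.png"); s=cv2.imread("pics/side2.png")
cv2.imwrite("pics/c2.png",np.hstack([cv2.resize(a,(400,400),interpolation=2) for a in(t[140:250,225:335],s[150:260,220:330])]))
E
```

```text
False
[ 581.1 -438.9   81.7]
False [0.6 0.2 0.1]
False [ 526.5 -346.8   81. ] [-0.2 -0.5 -0. ]
9.55 [-12.   -5.1]
```

View pics/c2.png

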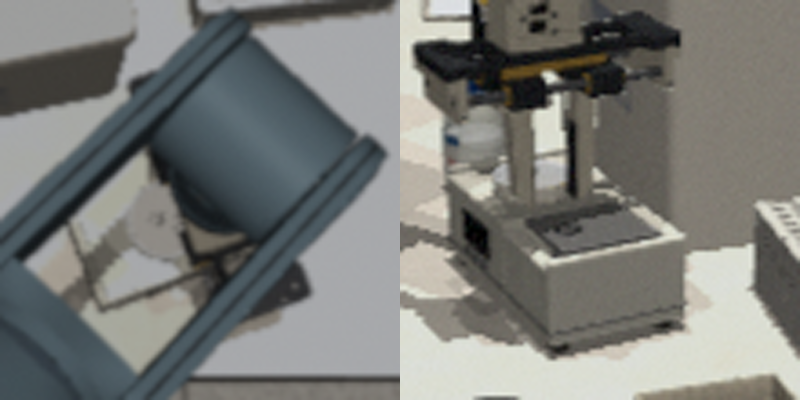

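```bash
python3 - <<'E'
from h import *
np.set_printoptions(precision=1,suppress=True)
robot.move_linear(W(-10,-20,82),speed=60)
robot.move_linear(W(-10,-40,160),speed=150)
robot.move_gripper(0.0)
robot.move_ptp(W(-60,-70,160),[np.pi,0,YAW])
print(robot.current_t(),robot.current_tcp_pos(),robot.current_eef_rot(),robot.current_contact_force(),robot.current_gripper_width())
d={n:cam(n) for n in("side","top")}
for n in d: cv2.imwrite(f"pics/{n}3.png",d[n]["img"])
t,s=d["top"]["img"],d["side"]["img"]
cv2.imwrite("pics/c3.png",np.hstack([cv2.resize(a,(400,480),interpolation=2) for a in(t[150:246,235:315],s[164:260,230:310])]))
E
```

```text
12.7583 [ 504.1 -424.2  160. ] [-3.1 -0.   0.4] [-0.  -0.5  0.1] 0.009040773358853648
```

View pics/c3.png

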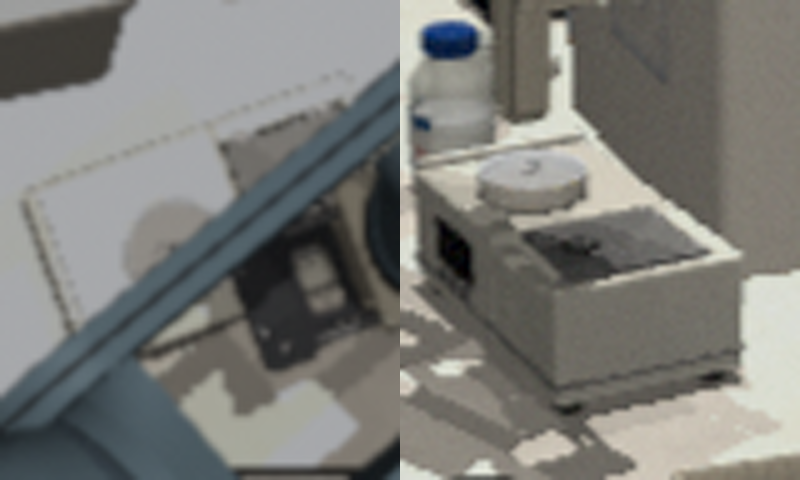

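```bash
python3 - <<'E'
from h import *
np.set_printoptions(precision=1,suppress=True)
d={n:cam(n) for n in("side","top")}
T=lambda l:(np.array(l,float)+.5)/5-.5+[235,150]
S=lambda l:(np.array(l,float)-[400,0]+.5)/5-.5+[230,164]
print("dish top",Rd(onz(d["top"],T([[175,250]]),91)[0]),"side",Rd(onz(d["side"],S([[532,169]]),91)[0]))
print("mark side",[Rd(p) for p in onz(d["side"],S([[587,245],[520,235],[570,280],[705,253],[655,208]]),76)])
E
```

```text
dish top [-8.6 30.4] side [-15.7  21.8]
mark side [array([-19.2, -57.5]), array([-45.5, -29. ]), array([-46.3, -94.9]), array([ 31.7, -95. ]), array([ 36.1, -27.5])]
```

```bash
python3 - <<'E'
from h import *
np.set_printoptions(precision=2,suppress=True)
robot.move_linear(W(-18,-53,110),speed=120)
robot.move_linear(W(-18,-53,82),speed=50,f_stop=3)
f0=robot.current_contact_force()
hit=robot.move_linear(W(-18,-53,72),speed=8,f_stop=1.0)
p=robot.current_tcp_pos(); f=robot.current_contact_force()
print(hit,p,f0,f,robot.current_t())
E
```

```text
True [ 537.48 -393.73   75.95] [ 0.27 -0.78 -0.63] [-0.16 -1.01  3.09] 15.1417
```

```bash
python3 - <<'E'
from h import *
np.set_printoptions(precision=2,suppress=True)
print(robot.move_linear(W(-18,-53,70.5),speed=12,f_stop=9))
print(robot.current_tcp_pos(),robot.current_contact_force(),robot.current_t())
robot.sleep(0.15); print(robot.current_tcp_pos(),robot.current_contact_force())
E
```

```text
False
[ 537.45 -393.84   70.93] [-0.68  0.82  5.85] 15.7083
[ 537.45 -393.85   70.98] [-0.92  0.94  5.05]
```

```bash
python3 - <<'E'
from h import *
np.set_printoptions(precision=2,suppress=True)
robot.move_linear(W(-22,-53,185),speed=200)
print(robot.current_contact_force(),robot.current_t())
robot.move_linear(W(-160,-70,200),speed=200)
print(robot.current_contact_force(),robot.current_t())
robot.sleep(0.5)
def snap(k):
    d={n:cam(n) for n in("side","top")}
    for n in d: cv2.imwrite(f"pics/{n}{k}.png",d[n]["img"])
    t,s=d["top"]["img"],d["side"]["img"]
    cv2.imwrite(f"pics/c{k}.png",np.hstack([cv2.resize(a,(400,480),interpolation=2) for a in(t[150:246,235:315],s[164:260,230:310])]))
snap(4); robot.sleep(2.0); snap(5); print(robot.current_t())
E
```

```text
[ 0.17  0.04 -0.57] 16.5833
[-0.16  0.03 -0.69] 17.4333
20.1333
```

View pics/c5.png

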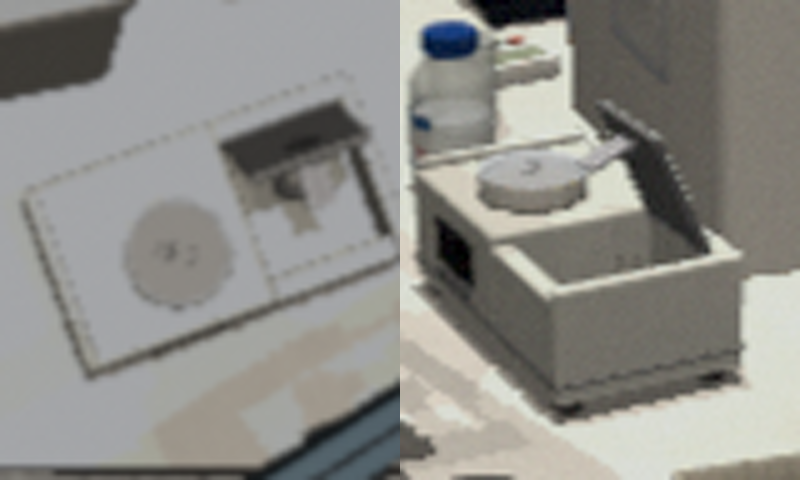

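View pics/c4.png

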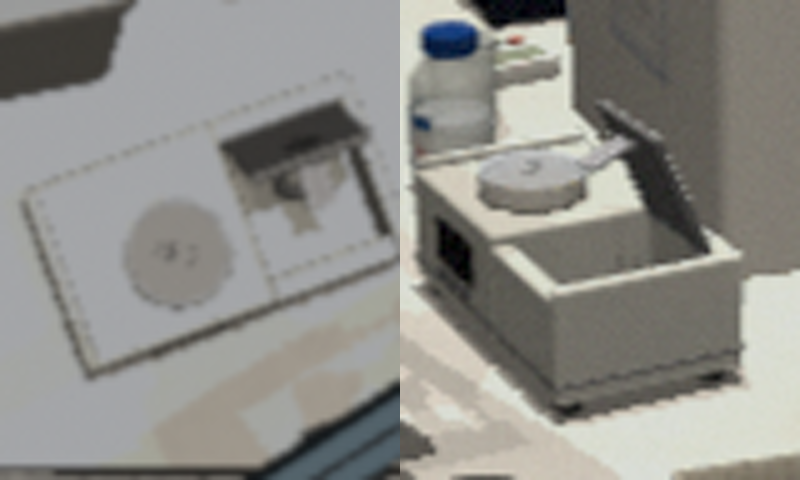

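View pics/top5.png

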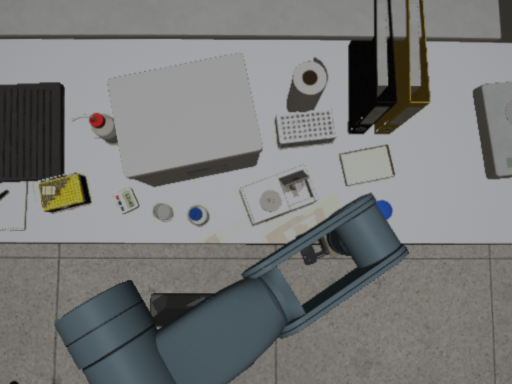

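The hatch is open, and it looks the same in both pictures taken about 2 s apart. In the top view the dish lies flat on the deck at about (270, 200). The bottle (198, 215), beaker (163, 212) and timer (126, 201) have not moved, so I am handing in.

```bash
python3 -c "
from h import *
robot.hand_in(); print(robot.current_t())"
```

```text
the job is handed in; nothing more can be done
the job is handed in; nothing more can be done
```

The sample port is open, and I handed the job in at about 20 s on the robot's clock, against the 42 s limit.

- **Dish:** I slid it with the two fingertips, without lifting it. It lies flat on the deck at about reader (-9, +30) mm, and it needed to be past y = +14 mm to be clear of the hatch.
- **Press:** I pressed the ring mark once, about 5 mm down at 5 to 6 N, then let go and moved clear.
- **Hatch:** It popped up and looked the same in two pictures taken about 2 s apart. In the last top view the bottle, beaker and timer were where they started.

**Disagreement between views:** the side camera put points on the reader's top about 5 to 10 mm away from where the top camera did. I went by the top camera. Contact with the hatch at z = 76 mm, its stated height, and the hatch opening both fitted that choice.

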